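# Pin the leaf of an angle drilling jig

### The arm

A 6-joint arm with a two-finger parallel gripper is mounted at the origin on a cart in front of the work surface, level with it; the furniture and walls round the work are solid. World frame = base frame: x ahead of the robot, y to its left, z up, the work surface at z = 0. Lengths are in m, angles in rad, forces in N, time in s.
With the tool pointing down it reaches from about 0.3 to 0.875 m from the base axis. Payload 6.4 kg.
Tool frame: the origin (TCP) lies midway between the tips of the shut fingers; the grasp point (between the pads) lies 19 mm behind it; x points along the fingers, y is the direction in which the jaws open and shut, and the axes are right-handed (so a half turn about x gives the same grasp; the last joint's range is limited). The gripper opens to 85 mm and grips with 20 to 120 N. Pads are 22 mm wide; open, the fingers measure 114 mm over their backs; the gripper's body (76 mm by 85 mm) begins 54 mm behind the grasp point. The pads swing forward as they close: fully open they stand 13 mm farther back than shut.
Start: joints at [1.116, 0.181, 1.607, -0, 1.354, -0.206], TCP at [0.142, 0.557, 0.231] pointing down, gripper open.
Joint ranges: [-2.99, 2.99], [-0.89, 2.07], [0.3, 2.58], [-1.14, 4.28], [0, 2.63], [-3.12, 3.12]. Speed limits (rad/s): [2.57, 2.57, 3.01, 3.14, 3.14, 3.14].

### API

Orientations are given as a unit quaternion [w, x, y, z].
In Python, from bench import ctrl gives the robot as it stands.
- The arm moves only by the tool step_arm, never from a script. Its argument "motion" is a list of rows, each a list of 7 numbers: the shift along the tool's x, y, z in mm, then the turn, a rotation vector about the tool's x, y, z in degrees, then the closure in counts, from 0 (fully open) to 255 (shut). In form: [[tx, ty, tz, rx, ry, rz, hand], ...]. A call has 1 to 10 rows; each row is the pose to reach, as a shift and turn from the pose commanded when the call began, along the tool's axes at that moment; what a row does not reach only later rows make up. A row lasts 1/8 s, in which the tool goes at most 62.5 mm and 10.7 degrees, less where a joint would pass 70% of its speed; a pose out of reach is approached as far as the arm can. A call with a gripper value outside its range is refused whole. The fingers move at their own pace and stop on an object; the grip force is fixed at half the most. Time passes only in rows, so rows that repeat a pose let the fingers close. It gives the time, the measured TCP pose, the force and the opening at its end, in the units of the state.
- ctrl.get_obs(): the state, without advancing time (a new reading comes with each control period).
- ctrl.camera(name): name is "scene" or "top"; returns (picture, depth): 384x512x3 uint8, red, green, blue; 384x512 float32, m along the optical axis (not along the pixel's ray), 0 where there is no reading.
- ctrl.camera_info(name): a dict with "fx", "fy", "cx", "cy" (pixels), "dist_coeffs" ([k1, k2, p1, p2, k3] as OpenCV has them; the pictures are not rectified), "T" (4x4, takes a point from camera to world coordinates). Camera axes: x right, y down, z forward; pixel columns grow to the right and rows downward; lengths in m; the calibration is good to about 2 mm. A picture is of the moment at which its call begins. camera_info takes no time and is no camera call.
- ctrl.hand_in(): hands the job in, once; it reports no verdict.
The state is a dict: "time_s": time; "q": joint angles; "dq": joint speeds; "joint_efforts": joint torques, N m; "eef_pos": TCP position; "eef_rot": TCP orientation; "wrist_force": force on the tool from outside, world axes, zero at the start; "torque": the same for the moment, N m; "opening": opening from 0.0 (shut) to 1.0 (fully open).
Only numpy, scipy, OpenCV 4.12 (cv2) and the standard library are available. Lean on these libraries where they do the work, as an engineer would, in place of code of your own. Each camera call takes 0.05 s, during which the arm holds its last target. There are 200 camera calls.

### The job

Swing the hinged leaf of the sloping jig fully down over the brass blank. Then take the long locking pin out of the wooden stand and push it through the leaf, the blank and the table beneath until its collar sits flush on the leaf, and let go of it. Leave the short disc-headed pin in the stand.

Things in the scene. Friction and masses are not known exactly. Their poses are not given: they have to be found in the camera images.
- jig: Fixed grey metal jig, base 136 x 100 x 10 mm. Origin: centre of the base's underside; z up; x points horizontally up-slope (at yaw 0 the slope faces the robot). Its aluminium table, 106 mm along the slope x 100 x 14 mm, rises 30 deg towards +x: its normal leans 30 deg from vertical to the jig's -x. Its top face at its 12 mm through hole is 78 mm above the origin, free space below.
- leaf (a joint): Hinge of the leaf, rad: 0 = closed, lying parallel to the table over the blank; grows as the leaf swings up and towards the low (-x) side of the jig; starts somewhere between 0.7 and 1.2. A stiff hinge: the leaf stays where it is left, about 2 to 3 N at its free end swing it.
- leaf_hinge (a point): Middle of the hinge axis, at the table's low edge, parallel to the jig's y. Axes turn with the leaf: x along it to its free end, y along the hinge, z out of its upper face (away from the blank). The steel leaf is 44 mm wide, 8 mm thick, the axis in its mid-thickness; it ends 92 mm from the axis, then a 20 mm wide tab runs to 109 mm.
- leaf_hole (a point): Centre of the leaf's 12 mm through hole, on its upper face, 50 mm from the hinge axis. Axes as leaf_hinge. With the leaf closed, the holes of leaf, blank and table are in line, and z leans 30 deg from vertical to the jig's -x. From here down: leaf 8 mm, gap 0.5 mm, blank 6 mm, table 14 mm.
- blank_hole (a point): Centre, half-way through its thickness, of the 13 mm hole of the loose brass blank (36 x 80 x 6 mm), which already lies in the table's shallow recess with 0.5 mm play; z square to its faces.
- pin_stand: Fixed wooden block 50 x 150 x 65 mm (x, y, z) with two holes 100 mm apart along its y, at y = -50 and +50 mm, one pin in each; which pin is where varies. Origin: centre of its underside.
- pin_grip (a point): Middle of the round dark grip (18 mm wide, 28 mm high) of the long locking pin. z along the pin, away from the tip. Below the grip a collar 24 mm wide, 4 mm thick, then a steel shank 10 mm wide, 56 mm long, its last 10 mm tapering to 4.4 mm. Collar underside 18 mm, tip 74 mm below this point; top 14 mm above. About 0.1 kg. Stands upright in the stand, collar on the wood.
- short_pin_head (a point): Middle of the head of the other pin, not to be used: a flat disc 36 mm in diameter and 10 mm high on a 25 mm shank. It stands in the other hole of the stand.
Not all that is in view belongs to the job. There is more than one size of the part that bears pin_grip; the job needs the smallest.

How it is judged:
On the way, in this order (a step that is already met when the one before it is completed fails the run):
1. the leaf is swung fully down (joint under 0.05 rad) (value of joint leaf below 0.05 rad), for 0.2 s.
2. the locking pin has entered the leaf's hole by at least 15 mm, in line with it (z of pin_grip in the frame of leaf_hole between 0 and 0.059 m and x of pin_grip in the frame of leaf_hole between -0.01 and 0.01 m and y of pin_grip in the frame of leaf_hole between -0.01 and 0.01 m and angle between the z axis of pin_grip and the z axis of leaf_hole, either way round below 0.2 rad), for 0.1 s.
At the end, for the whole second after the job is handed in: Leaf closed (under 0.05 rad); the long pin through leaf, blank and table, in line with the leaf hole (4 mm, 0.12 rad), collar within 3 mm of the leaf, let go; the blank's hole within 15 mm of leaf_hole; the short pin within 20 mm of its start (value of joint leaf below 0.05 rad and z of pin_grip in the frame of leaf_hole between 0.014 and 0.021 m and x of pin_grip in the frame of leaf_hole between -0.004 and 0.004 m and y of pin_grip in the frame of leaf_hole between -0.004 and 0.004 m and angle between the z axis of pin_grip and the z axis of leaf_hole, either way round below 0.12 rad and distance between blank_hole and leaf_hole below 0.015 m and distance of short_pin_head from where it was at the start of the episode below 0.02 m); the robot touches nothing.
It fails at once if the short pin is taken out of its place (moved over 20 mm) (distance of short_pin_head from where it was at the start of the episode above 0.02 m).
It also fails if it takes over 54 s, if anything falls off the work surface, if the arm or the gripper's body presses on something with over 40 N, if the wrist force passes 120 N, or if a joint passes its speed limit or range.

## Working session

There is one attempt and no reset: what is moved stays moved. The work goes in short steps, Python scripts to look and compute and a tool call to move; the robot and the scene stay as the last step left them, time stands still between calls to the robot, and variables do not carry over. Pictures are saved under pics/ and viewed, about 8 in all and at most 12, crops included, and the job is handed in when it is done.

Besides the shell and the picture viewer there is one more tool, called in YAML: its name, and indented under it one key for each argument. step_arm: Moves the arm, as the interface text tells. Its arguments: {"type":"object","properties":{"motion":{"type":"array","items":{"type":"array","items":{"type":"number"}}}},"required":["motion"]}

```bash
ls; mkdir -p pics; cat > h.py <<'E'
import numpy as np, cv2
from bench import ctrl
def shot(n):
    p,d=ctrl.camera(n); np.savez(f'/tmp/{n}.npz',p=p,d=d); return p,d
def load(n):
    z=np.load(f'/tmp/{n}.npz'); return z['p'],z['d']
def ray(n,uv):
    c=ctrl.camera_info(n); K=np.array([[c['fx'],0,c['cx']],[0,c['fy'],c['cy']],[0,0,1.]])
    q=cv2.undistortPoints(np.float32(uv).reshape(-1,1,2),K,np.array(c['dist_coeffs'],float)).reshape(-1,2)
    T=np.array(c['T']); return T[:3,3],np.c_[q,np.ones(len(q))]@T[:3,:3].T
def onz(n,uv,z):
    o,r=ray(n,uv); return o+r*((z-o[2])/r[:,2])[:,None]
def cloud(n,d):
    v,u=np.nonzero(d>0); o,r=ray(n,np.c_[u,v]); P=np.full(d.shape+(3,),np.nan); P[v,u]=o+r*d[v,u][:,None]; return P
E
python3 - <<'E'
from h import *
for n in('scene','top'):
    p,d=shot(n); cv2.imwrite(f'pics/{n}0.png',cv2.resize(p[...,::-1],(800,600)))
    print(n,np.round(ctrl.camera_info(n)['T'],3))
print(ctrl.get_obs())
E
```

```text
pics
scene [[ 0.818 -0.357  0.451  0.119]
 [-0.575 -0.508  0.641 -0.727]
 [ 0.    -0.784 -0.621  0.692]
 [ 0.     0.     0.     1.   ]]
top [[-0.017 -0.98   0.197  0.391]
 [-1.     0.019  0.008 -0.108]
 [-0.012 -0.197 -0.98   0.914]
 [ 0.     0.     0.     1.   ]]
{'time_s': 0.1, 'q': array([ 1.11573998e+00,  1.81492818e-01,  1.60791366e+00,  7.32845606e-06,
        1.35380121e+00, -2.06269939e-01]), 'dq': array([ 0.00076666, -0.00176111, -0.00137918,  0.00032063, -0.00024423,
        0.00190715]), 'joint_efforts': array([-1.20319683e-04, -4.45875478e+01, -3.52238560e+01, -3.74088186e-04,
        4.12447873e-03, -3.08349092e-05]), 'eef_pos': array([0.14132005, 0.55684613, 0.23045685]), 'eef_rot': array([ 0.70145499,  0.08719389,  0.70183055, -0.08827239]), 'wrist_force': array([ 0.44795747,  0.25788905, -0.04942999]), 'torque': array([-0.04330051,  0.02505194, -0.07080745]), 'opening': 0.9963445150872978}
```

View pics/scene0.png

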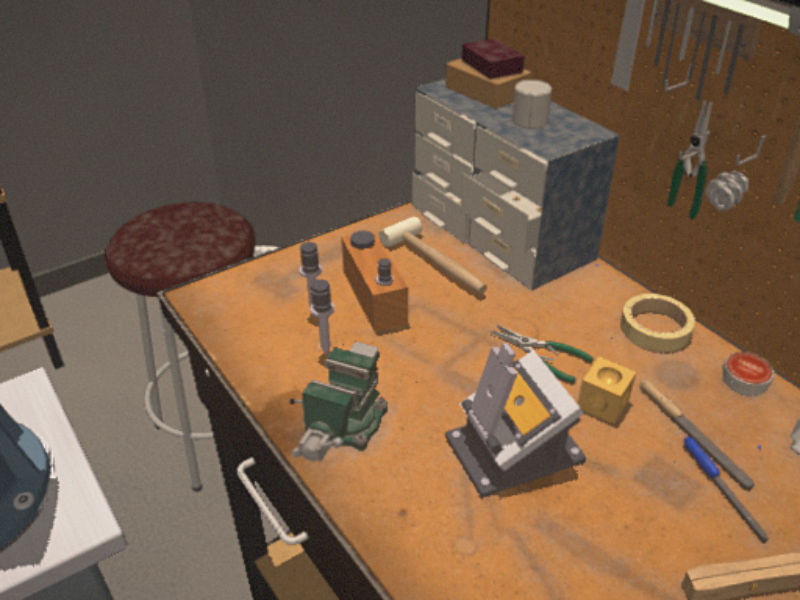

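View pics/top0.png

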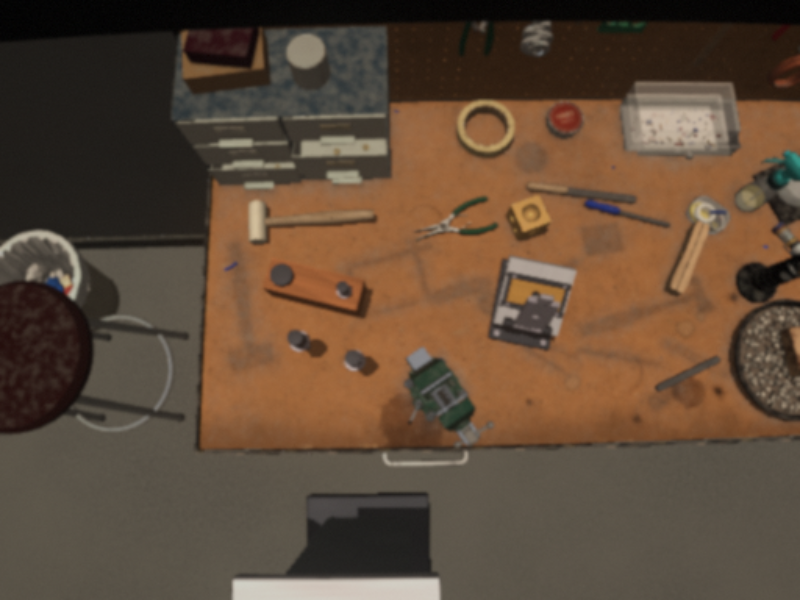

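Scene view: the jig is at about (515,420) with its leaf raised and the brass blank showing. The wooden stand is at (375,285). There are three candidates for the long pin: (384,270) in the stand, and (310,258) and (320,298) standing free on the table, with larger heads. The description (stands in the wood, smallest) fits (384,270). I'll measure it and confirm in a crop.

```bash
python3 - <<'E'
from h import *
ims=[]
for n,(u0,v0,w,h) in {'scene':(185,140,200,180),'top':(160,140,220,100)}.items():
    p,d=load(n); c=p[v0:v0+h,u0:u0+w,::-1]; ims.append(cv2.resize(c,(700,int(h*700/w) ),interpolation=cv2.INTER_CUBIC) if n=='top' else cv2.resize(c,(660,594),interpolation=cv2.INTER_CUBIC))
cv2.imwrite('pics/c_scene.png',ims[0]);cv2.imwrite('pics/c_top.png',ims[1])
p,d=load('top');P=cloud('top',d);np.save('/tmp/Pt.npy',P)
p2,d2=load('scene');S=cloud('scene',d2)
g=lambda P,u,v:np.round(np.nanmedian(P[v-1:v+2,u-1:u+2].reshape(-1,3),0),4)
for nm,uv in dict(pin=(344,289),disc=(282,274),free1=(298,339),free2=(354,359),table=(450,350),brass=(520,290),hiside=(540,268)).items():
    print(nm,g(P,int(uv[0]*.64),int(uv[1]*.64)))
for nm,uv in dict(pin=(384,264),disc=(362,238),free1=(310,247),free2=(320,286),leaf=(493,385),brass=(522,402)).items():
    print('S',nm,g(S,int(uv[0]*.64),int(uv[1]*.64)))
# stand top region
for nm,Q in(('top',P),('scene',S)):
    hsv=cv2.cvtColor((p if nm=='top' else p2),cv2.COLOR_RGB2HSV)
    m=(np.abs(Q[...,2]-.065)<.005)&(Q[...,0]>.2)&(Q[...,0]<.6)&(Q[...,1]>-.05)&(Q[...,1]<.35)
    pts=Q[m]; 
    if len(pts): print(nm,len(pts),cv2.minAreaRect(pts[:,:2].astype(np.float32)),pts.mean(0))
E
```

```text
pin [ 0.5814 -0.0247  0.0959]
disc [0.6105 0.0736 0.0738]
free1 [0.5054 0.0402 0.1153]
free2 [ 0.4749 -0.04    0.1158]
table [ 0.497  -0.1868 -0.0017]
brass [ 0.5768 -0.2858  0.0843]
hiside [ 0.6065 -0.3153  0.0968]
S pin [ 0.5811 -0.0238  0.0952]
S disc [0.6053 0.07   0.0741]
S free1 [0.5053 0.039  0.1143]
S free2 [ 0.4717 -0.0439  0.1139]
S leaf [ 0.5327 -0.3037  0.119 ]
S brass [ 0.5763 -0.3078  0.0732]
top 640 ((0.5793223977088928, 0.028857670724391937), (0.15309025347232819, 0.044206321239471436), 87.59156036376953) [0.58278572 0.0122629  0.06440819]
scene 534 ((0.5364038348197937, 0.029262181371450424), (0.15544050931930542, 0.13102103769779205), 88.1438980102539) [0.5768776  0.00805666 0.06333389]
```

View pics/c_scene.png

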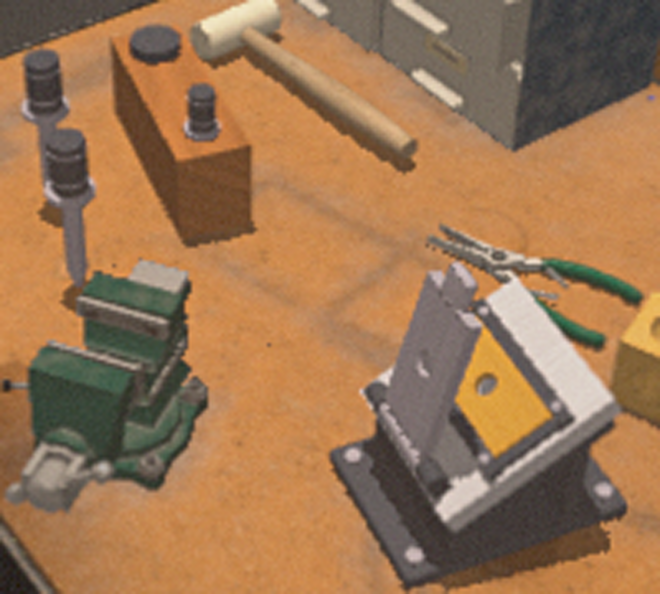

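View pics/c_top.png

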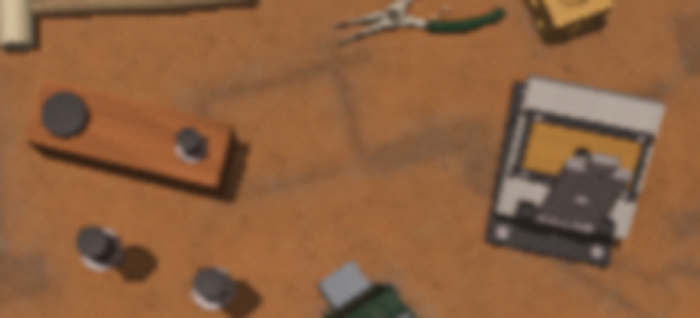

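The crop shows (384,270) is the slim, short-gripped pin seated in the wood. The other two stand free with tops at z≈0.115 and are larger, so they aren't to be used. The disc-headed pin is at the stand's far end. Next I'll fit the jig and leaf planes.

```bash
python3 - <<'E'
from h import *
rng=np.random.default_rng(0)
Q=[cloud(n,load(n)[1]).reshape(-1,3) for n in('top','scene')]
for n,A in zip(('top','scene'),Q):
    A=A[(A[:,0]>.47)&(A[:,0]<.68)&(A[:,1]>-.40)&(A[:,1]<-.2)&(A[:,2]>.025)&(A[:,2]<.18)]
    for k in range(2):
        best=None
        for _ in range(3000):
            a=A[rng.choice(len(A),3,0)]; nn=np.cross(a[1]-a[0],a[2]-a[0]); L=np.linalg.norm(nn)
            if L<3e-4: continue
            nn/=L
            if nn[2]<0: nn=-nn
            if k==0 and abs(nn[2]-.866)>.08: continue
            if k==1 and not(nn[2]<.8 and abs(nn[1])<.5): continue
            m=np.abs((A-a[0])@nn)<.0025
            if best is None or m.sum()>best.sum(): best=m
        c=A[best].mean(0); nn=np.linalg.svd(A[best]-c)[2][2]; nn*=np.sign(nn[2]) 
        print(n,k,len(A),best.sum(),'c',c.round(4),'n',nn.round(4),'tilt',np.degrees(np.arccos(nn[2])).round(1),'az',np.degrees(np.arctan2(-nn[1],-nn[0])).round(1))
        yaw=np.arctan2(-nn[1],-nn[0])
        if k==1 : yaw=yaw0
        yaw0=yaw
        ex=np.array([np.cos(yaw),np.sin(yaw),0]);ey=np.array([-ex[1],ex[0],0]); up=np.cross(ey,nn)
        B=A[best]; s=(B@up);t=B@ey
        r=cv2.minAreaRect(np.c_[s,t].astype(np.float32)); print('  rect',r, 'pct s',np.percentile(s,[1,99]).round(4),'t',np.percentile(t,[1,99]).round(4))
        (a,b)=r[0]; print('  rect centre world',(up*a+ey*b+nn*(c@nn)).round(4))
        if n=='scene':
            uv=(185+487/3.3,140+384/3.3) if k==0 else (185+422/3.3,140+362/3.3)
            o,rr=ray('scene',[uv]); rr=rr[0]; print('  hole',(o+rr*((c-o)@nn)/(rr@nn)).round(4))
        A=A[~(np.abs((A-c)@nn)<.006)]
# base corners (screws/base top z=.01)
E
```

```text
top 0 1967 803 c [ 0.5821 -0.3106  0.0888] n [-0.3371  0.0796  0.9381] tilt 20.3 az -13.3
  rect ((0.611303448677063, -0.17124104499816895), (0.10436132550239563, 0.10111848264932632), 0.5736635327339172) pct s [0.5598 0.6628] t [-0.2196 -0.1218]
  rect centre world [ 0.5652 -0.3094  0.0826]
top 1 763 382 c [ 0.5339 -0.3011  0.1221] n [-0.9438  0.225   0.2423] tilt 76.0 az -13.4
  rect ((0.2605305314064026, -0.17099905014038086), (0.044983599334955215, 0.0994744524359703), 89.57720947265625) pct s [0.2126 0.3088] t [-0.1924 -0.1487]
  rect centre world [ 0.5337 -0.3029  0.1214]
scene 0 3853 1264 c [ 0.5759 -0.3227  0.0857] n [-0.3598  0.068   0.9305] tilt 21.5 az -10.7
  rect ((0.5984564423561096, -0.2010136842727661), (0.10157815366983414, 0.10506442189216614), 87.7764892578125) pct s [0.5465 0.6508] t [-0.2516 -0.1545]
  rect centre world [ 0.5637 -0.311   0.0802]
  hole [ 0.5674 -0.3132  0.0818]
scene 1 1966 859 c [ 0.5316 -0.3053  0.1171] n [-0.9516  0.1953  0.2372] tilt 76.3 az -11.6
  rect ((0.23885828256607056, -0.20083239674568176), (0.12823790311813354, 0.06126071885228157), 12.27687931060791) pct s [0.2031 0.3023] t [-0.2221 -0.1771]
  rect centre world [ 0.5302 -0.3129  0.1045]
  hole [ 0.5305 -0.3013  0.1095]
```

The fitted tilt of 20° disagrees with the stated 30°. The fit probably mixes the blank's top with the table, which is about 6 mm lower. I'll refit by colour.

```bash
python3 - <<'E'
from h import *
def fit(A):
    for _ in range(4):
        c=A.mean(0); n=np.linalg.svd(A-c)[2][2]; n*=np.sign(n[2]); r=(A-c)@n; A=A[np.abs(r)<2.2*r.std()+1e-4]
    return c,n,r.std(),len(A)
for nm in('top','scene'):
    p,d=load(nm);P=cloud(nm,d);h=cv2.cvtColor(p,cv2.COLOR_RGB2HSV)
    roi=(P[...,0]>.47)&(P[...,0]<.68)&(P[...,1]>-.40)&(P[...,1]<-.2)&(P[...,2]>.03)&(P[...,2]<.18)
    br=roi&(h[...,1]>110)&(h[...,2]>110)&(h[...,0]>12)&(h[...,0]<32)
    br=cv2.morphologyEx(br.astype(np.uint8),cv2.MORPH_OPEN,np.ones((3,3)))
    br1=cv2.erode(br,np.ones((3,3)))>0
    wh=roi&(h[...,1]<60)&(h[...,2]>150)
    wh1=cv2.erode(wh.astype(np.uint8),np.ones((3,3)))>0
    for k,m in(('brass',br1),('white',wh1)):
        c,n,s,N=fit(P[m]); yaw=np.arctan2(-n[1],-n[0])
        print(nm,k,N,c.round(4),n.round(3),'tilt',np.degrees(np.arccos(n[2])).round(1),'az',np.degrees(yaw).round(1),'sd',s.round(4))
        B=P[m]; print('   z rng',np.percentile(B[:,2],[2,98]).round(4))
    # assumed-30deg plane offsets by hypothesized yaw -12
    y=np.radians(-12.5); n=np.array([-.5*np.cos(y),-.5*np.sin(y),.866])
    for k,m in(('brass',br1),('white',wh1)):
        o=P[m]@n; print('   offset n30',k,np.percentile(o,[5,25,50,75,95]).round(4))
    v=p.copy(); 
E
```

```text
top brass 213 [ 0.5743 -0.3007  0.0852] [-0.485  0.119  0.866] tilt 30.0 az -13.7 sd 0.0012
   z rng [0.0747 0.0919]
top white 289 [ 0.5924 -0.314   0.09  ] [-0.486  0.105  0.868] tilt 29.8 az -12.1 sd 0.0014
   z rng [0.0536 0.1015]
   offset n30 brass [-0.2412 -0.2401 -0.2391 -0.2383 -0.2367]
   offset n30 white [-0.2475 -0.2462 -0.2452 -0.2442 -0.2428]
scene brass 408 [ 0.566  -0.3237  0.0821] [-0.487  0.117  0.865] tilt 30.1 az -13.6 sd 0.0012
   z rng [0.0729 0.0898]
scene white 472 [ 0.5907 -0.3238  0.0892] [-0.49   0.109  0.865] tilt 30.2 az -12.5 sd 0.0011
   z rng [0.0504 0.0998]
   offset n30 brass [-0.2425 -0.2411 -0.2401 -0.2394 -0.2381]
   offset n30 white [-0.2482 -0.2469 -0.2461 -0.2454 -0.2441]
```

```bash
cat >> h.py <<'E'
from scipy.spatial.transform import Rotation as R
YAW=np.radians(-12.8); ex=np.array([np.cos(YAW),np.sin(YAW),0]); ey=np.array([-ex[1],ex[0],0]); ez=np.array([0,0,1.])
def tool(tilt,s=1): # tool x = down tilted by tilt deg toward +ex
    t=np.radians(tilt); x=np.sin(t)*ex-np.cos(t)*ez; y=s*ey; return np.c_[x,y,np.cross(x,y)]
def cur():
    o=ctrl.get_obs(); w,a,b,c=o['eef_rot']; return np.array(o['eef_pos']),R.from_quat([a,b,c,w]).as_matrix(),o
def row(p,M):
    p0,R0,_=cur(); return (R0.T@(p-p0)*1000).round(1),R.from_matrix(R0.T@M).as_rotvec(degrees=True).round(1)
E
python3 - <<'E'
from h import *
p0,R0,o=cur(); print(R0.round(3))
hinge=np.array([.5226,-.2995,.0605])
def pt(deg,r,off): 
    t=np.radians(deg); l=np.cos(t)*ex+np.sin(t)*ez; n=-np.sin(t)*ex+np.cos(t)*ez; return hinge+r*l+off*n
for s in(1,-1):
    print(s,row(pt(76,.09,.055),tool(30,s)), pt(76,.09,.055))
    q=R.from_matrix(tool(30,s))
E
```

```text
[[-0.001  0.246  0.969]
 [-0.001  0.969 -0.246]
 [-1.    -0.002 -0.   ]]
1 (array([  70.3, -736.8,  548.8]), array([ -1.4, -30. ,   0.5])) [ 0.49179182 -0.29250055  0.16113232]
-1 (array([  70.3, -736.8,  548.8]), array([172.5,   0.7,  46.3])) [ 0.49179182 -0.29250055  0.16113232]
```

step_arm:
  motion:
    - [-20, -62, 46, 0, 0, 0, 255]
    - [-20, -124, 92, 0, 0, 0, 255]
    - [-20, -184, 138, 0, 0, 0, 255]
    - [-20, -246, 184, 0, -5, 0, 255]
    - [-20, -308, 230, 0, -10, 0, 255]
    - [-20, -370, 276, 0, -15, 0, 255]
    - [-20, -430, 322, 0, -20, 0, 255]
    - [-20, -490, 366, 0, -25, 0, 255]
    - [-20, -550, 410, 0, -30, 0, 255]
    - [-20, -610, 455, 0, -30, 0, 255]

```text
time_s: 1.35
eef_pos: [0.3738, -0.0026, 0.2507]
eef_rot: [0.859, 0.062, 0.496, -0.107]
wrist_force: [0.8, 0.1, -0.4]
opening: -0.001
```

```bash
cat > w.py <<'E'
from h import *
hinge=np.array([.5226,-.2995,.0605])
def pt(deg,r,off): 
    t=np.radians(deg); l=np.cos(t)*ex+np.sin(t)*ez; n=-np.sin(t)*ex+np.cos(t)*ez; return hinge+r*l+off*n
E
python3 - <<'E'
from w import *
print(cur()[0],cur()[2]['opening'],cur()[2]['time_s'])
print(row(pt(76,.09,.050),tool(30)))
E
```

```text
[ 0.37376731 -0.0025867   0.25071344] -0.0014531203186195264 1.35
(array([ 173.8, -252.1,  119.4]), array([-1.2,  0. ,  0.7]))
```

step_arm:
  motion:
    - [15, -60, 30, 0, 0, 0, 255]
    - [45, -110, 60, 0, 0, 0, 255]
    - [75, -160, 85, 0, 0, 0, 255]
    - [110, -205, 105, 0, 0, 0, 255]
    - [140, -240, 119, 0, 0, 0, 255]
    - [165, -250, 119, 0, 0, 0, 255]
    - [165, -250, 119, 0, 0, 0, 255]
    - [165, -250, 119, 0, 0, 0, 255]

```text
time_s: 2.35
eef_pos: [0.4919, -0.2884, 0.1667]
eef_rot: [0.858, 0.063, 0.498, -0.106]
wrist_force: [-0.5, -0.1, 0.1]
opening: -0.001
```

```bash
python3 - <<'E'
from w import *
print(cur()[0],cur()[1].round(3),cur()[2]['time_s'])
for d in(.05,.02,.004): print(d,row(pt(76,.09,d),tool(30)))
for a in(70,60,50,40,30): print(a,row(pt(a,.09,.004),tool(30)))
ims=[]
for n,(u0,v0,w,h) in {'scene':(260,170,130,130),'top':(280,140,130,130)}.items():
    p,d=shot(n); ims.append(cv2.resize(p[v0:v0+h,u0:u0+w,::-1],(400,400)))
cv2.imwrite('pics/a1.png',np.hstack(ims))
E
```

```text
[ 0.49190066 -0.28842239  0.16668171] [[ 0.482  0.245  0.841]
 [-0.121  0.97  -0.213]
 [-0.868  0.001  0.497]] 2.35
0.05 (array([ 8.7, -3.9,  1.6]), array([-1.2, -0.2,  0.6]))
0.02 (array([29.5, -3.2, 23.3]), array([-1.2, -0.2,  0.6]))
0.004 (array([40.5, -2.8, 34.8]), array([-1.2, -0.2,  0.6]))
70 (array([47.1, -2.6, 41.6]), array([-1.2, -0.2,  0.6]))
60 (array([59.5, -2.2, 51.2]), array([-1.2, -0.2,  0.6]))
50 (array([73.4, -1.9, 58.5]), array([-1.2, -0.2,  0.6]))
40 (array([88.4, -1.7, 63.3]), array([-1.2, -0.2,  0.6]))
30 (array([103.9,  -1.5,  65.4]), array([-1.2, -0.2,  0.6]))
```

View pics/a1.png

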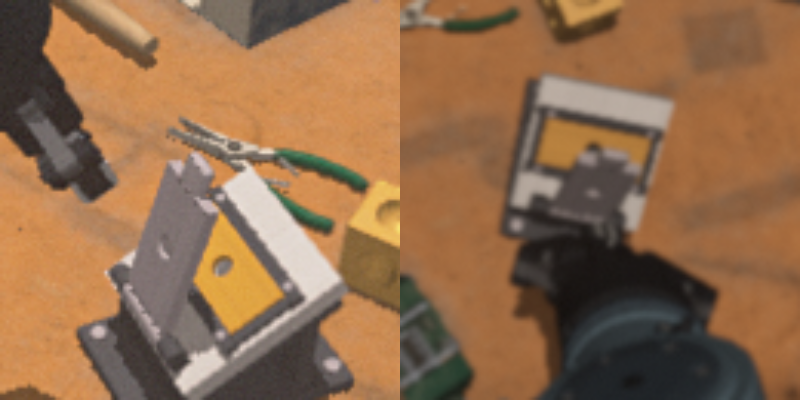

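The left view shows the shut fingers in front of the leaf's free end, and the right view shows them lined up with the jig's low side. I'll push along the arc.

step_arm:
  motion:
    - [20, -3, 14, 0, 0, 0, 255]
    - [30, -3, 23, 0, 0, 0, 255]
    - [40, -3, 34, 0, 0, 0, 255]
    - [47, -3, 42, 0, 0, 0, 255]
    - [59, -2, 51, 0, 0, 0, 255]
    - [73, -2, 58, 0, 0, 0, 255]
    - [81, -2, 61, 0, 0, 0, 255]
    - [88, -2, 63, 0, 0, 0, 255]
    - [96, -2, 65, 0, 0, 0, 255]
    - [100, -2, 65, 0, 0, 0, 255]

```text
time_s: 3.7
eef_pos: [0.5948, -0.3174, 0.1119]
eef_rot: [0.859, 0.062, 0.497, -0.107]
wrist_force: [-0.7, 0.0, 0.8]
opening: 0.001
```

step_arm:
  motion:
    - [2, 0, 0, 0, 0, 0, 255]
    - [4, 0, 0, 0, 0, 0, 255]
    - [5, 0, 0, 0, 0, 0, 255]
    - [5, 0, 0, 0, 0, 0, 255]

```text
time_s: 4.2
eef_pos: [0.5961, -0.3177, 0.1097]
eef_rot: [0.859, 0.062, 0.498, -0.106]
wrist_force: [-22.5, 7.7, 22.4]
opening: 0.005
```

step_arm:
  motion:
    - [-20, 0, 0, 0, 0, 0, 255]
    - [-60, 0, 0, 0, 0, 0, 200]
    - [-80, 40, -20, 0, 6, 0, 128]
    - [-100, 100, -50, 0, 14, 0, 128]
    - [-110, 160, -60, 0, 22, 0, 128]
    - [-110, 220, -50, 0, 30, 0, 128]
    - [-110, 250, -40, 0, 30, 0, 128]
    - [-110, 250, -40, 0, 30, 0, 128]
    - [-110, 250, -40, 0, 30, 0, 128]

```text
time_s: 5.32
eef_pos: [0.5711, -0.0539, 0.1832]
eef_rot: [0.7, 0.088, 0.703, -0.087]
wrist_force: [0.2, -0.3, -0.5]
opening: 0.498
```

```bash
python3 - <<'E'
from w import *
print(cur()[0],cur()[1].round(3),cur()[2]['opening'])
ims=[]
for n,(u0,v0,w,h) in {'scene':(280,190,100,100),'top':(300,150,80,80)}.items():
    p,d=shot(n); ims.append(cv2.resize(p[v0:v0+h,u0:u0+w,::-1],(400,400),interpolation=cv2.INTER_CUBIC))
    P=cloud(n,d); h=cv2.cvtColor(p,cv2.COLOR_RGB2HSV)
    nv=-.5*ex+.866*ez
    # points near leaf upper face
    off=P@nv; m=(np.abs(P[...,0]-.567)<.06)&(np.abs(P[...,1]+.31)<.05)&(P[...,2]>.05)
    hh,e=np.histogram(off[m],np.arange(-.262,-.21,.002)); print(n,list(zip(e.round(3),hh)))
cv2.imwrite('pics/a2.png',np.hstack(ims))
print('pick',row(np.array([.581,-.024,.16]),tool(0)))
E
```

```text
[ 0.57111645 -0.05385195  0.18318024] [[-0.004  0.245  0.969]
 [ 0.001  0.969 -0.245]
 [-1.     0.    -0.004]] 0.4981631484116475
scene [(np.float64(-0.262), np.int64(2)), (np.float64(-0.26), np.int64(7)), (np.float64(-0.258), np.int64(6)), (np.float64(-0.256), np.int64(11)), (np.float64(-0.254), np.int64(12)), (np.float64(-0.252), np.int64(10)), (np.float64(-0.25), np.int64(103)), (np.float64(-0.248), np.int64(350)), (np.float64(-0.246), np.int64(187)), (np.float64(-0.244), np.int64(128)), (np.float64(-0.242), np.int64(371)), (np.float64(-0.24), np.int64(200)), (np.float64(-0.238), np.int64(72)), (np.float64(-0.236), np.int64(165)), (np.float64(-0.234), np.int64(600)), (np.float64(-0.232), np.int64(604)), (np.float64(-0.23), np.int64(73)), (np.float64(-0.228), np.int64(2)), (np.float64(-0.226), np.int64(0)), (np.float64(-0.224), np.int64(0)), (np.float64(-0.222), np.int64(0)), (np.float64(-0.22), np.int64(0)), (np.float64(-0.218), np.int64(0)), (np.float64(-0.216), np.int64(0)), (np.float64(-0.214), np.int64(0)), (np.float64(-0.212), np.int64(0))]
top [(np.float64(-0.262), np.int64(
[... 256 characters left out ...]
.float64(-0.246), np.int64(187)), (np.float64(-0.244), np.int64(103)), (np.float64(-0.242), np.int64(183)), (np.float64(-0.24), np.int64(198)), (np.float64(-0.238), np.int64(55)), (np.float64(-0.236), np.int64(44)), (np.float64(-0.234), np.int64(256)), (np.float64(-0.232), np.int64(421)), (np.float64(-0.23), np.int64(170)), (np.float64(-0.228), np.int64(10)), (np.float64(-0.226), np.int64(0)), (np.float64(-0.224), np.int64(0)), (np.float64(-0.222), np.int64(0)), (np.float64(-0.22), np.int64(0)), (np.float64(-0.218), np.int64(0)), (np.float64(-0.216), np.int64(0)), (np.float64(-0.214), np.int64(0)), (np.float64(-0.212), np.int64(0))]
pick (array([23.3, 32.1,  2.3]), array([-1.5, -0.2, -0. ]))
```

View pics/a2.png

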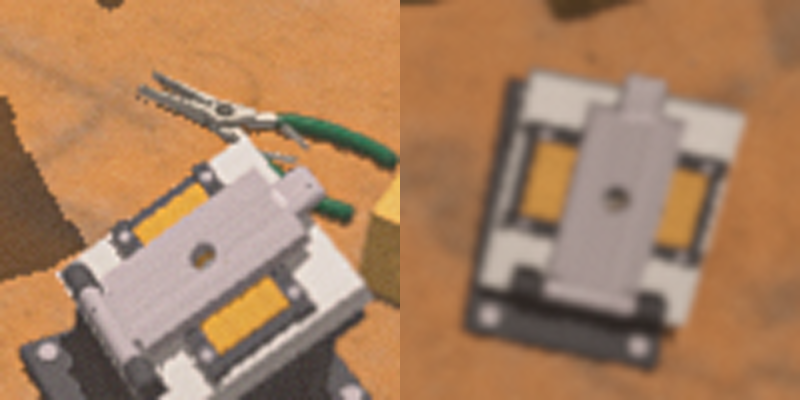

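The leaf now lies flat: its face is 14 mm above the table face. Its hole is at (202,255) in the left view and (616,198) in the right view. I'll fit the leaf plane and yaw, the hole, and the pin from the initial frames.

```bash
python3 - <<'E'
from w import *
nv=-.5*ex+.866*ez
for n,(u,v) in {'scene':(330.5,253.75),'top':(343.2,189.6)}.items():
    p,d=load(n); P=cloud(n,d); off=P@nv
    g=p.min(2); 
    m=(np.abs(P[...,0]-.567)<.07)&(np.abs(P[...,1]+.31)<.06)&(np.abs(off+.232)<.004)
    m=cv2.morphologyEx(m.astype(np.uint8),cv2.MORPH_OPEN,np.ones((5,5)))>0
    A=P[m]
    for _ in range(4):
        c=A.mean(0); nn=np.linalg.svd(A-c)[2][2]; nn*=np.sign(nn[2]); r=(A-c)@nn; A=A[abs(r)<2.2*r.std()]
    up=np.cross(ey,nn); r=cv2.minAreaRect(np.c_[A@up,A@ey].astype(np.float32))
    fl=cv2.fitLine(np.c_[A@up,A@ey].astype(np.float32),cv2.DIST_L2,0,.01,.01).ravel()
    print(n,len(A),'tilt',np.degrees(np.arccos(nn[2])).round(2),'az',np.degrees(np.arctan2(-nn[1],-nn[0])).round(1),'rect',np.round(r[1],4),r[2],'axis vs yaw deg',np.degrees(np.arctan2(fl[1],fl[0])).round(2))
    # dark hole centroid
    G=cv2.cvtColor(p,cv2.COLOR_RGB2GRAY).astype(float); H=cv2.cvtColor(p,cv2.COLOR_RGB2HSV)
    u0,v0=int(round(u)),int(round(v)); k=6; w=G[v0-k:v0+k+1,u0-k:u0+k+1]; sat=H[v0-k:v0+k+1,u0-k:u0+k+1,1]
    ref=np.median(w); yy,xx=np.mgrid[-k:k+1,-k:k+1]
    mm=((w<ref-18)|(sat>70))&(xx**2+yy**2<=25)
    uv=(u0+xx[mm].mean(),v0+yy[mm].mean()); print('  hole px',uv,mm.sum())
    o,rr=ray(n,[uv]); rr=rr[0]; X=o+rr*((c-o)@nn)/(rr@nn); print('  hole',X.round(4), 'depth-plane c',c.round(4))
    h0=.0906
    print('  hole@z.0906',onz(n,[uv],.0906).round(4))
# pin from initial top frame saved cloud
P=np.load('/tmp/Pt.npy')
m=(np.abs(P[...,0]-.581)<.02)&(np.abs(P[...,1]+.024)<.02)&(P[...,2]>.088); A=P[m]
r=cv2.minEnclosingCircle(A[:,:2].astype(np.float32)); print('pin',A.mean(0).round(4),r,len(A))
v,u=np.nonzero(m); print(u.mean(),v.mean(), onz('top',[(u.mean(),v.mean())],.097))
E
```

```text
scene 1250 tilt 29.74 az -13.2 rect [0.0653 0.1139] 87.65929412841797 axis vs yaw deg 2.23
  hole px (np.float64(330.1951219512195), np.float64(253.53658536585365)) 41
  hole [ 0.5634 -0.3106  0.0889] depth-plane c [ 0.5604 -0.3117  0.0874]
  hole@z.0906 [[ 0.5621 -0.3118  0.0906]]
top 740 tilt 29.96 az -11.6 rect [0.0444 0.1143] 89.96498107910156 axis vs yaw deg -1.13
  hole px (np.float64(342.77777777777777), np.float64(189.2962962962963)) 27
  hole [ 0.5648 -0.309   0.0904] depth-plane c [ 0.565  -0.3083  0.0904]
  hole@z.0906 [[ 0.5647 -0.309   0.0906]]
pin [ 0.5829 -0.0229  0.0951] ((0.5836121439933777, -0.02247108519077301), 0.009039679542183876) 50
219.3 183.52 [[ 0.58250372 -0.02310056  0.097     ]]
```

step_arm:
  motion:
    - [0, 33, 3, -1.5, 0, 0, 128]
    - [30, 33, 3, -1.5, 0, 0, 128]
    - [60, 33, 3, -1.5, 0, 0, 128]
    - [85, 33, 3, -1.5, 0, 0, 128]
    - [100, 33, 3, -1.5, 0, 0, 128]
    - [110, 33, 3, -1.5, 0, 0, 128]
    - [110, 33, 3, -1.5, 0, 0, 128]

```text
time_s: 6.3
eef_pos: [0.5821, -0.0224, 0.0733]
eef_rot: [0.701, 0.079, 0.704, -0.078]
wrist_force: [-0.2, -0.2, 0.6]
opening: 0.499
```

```bash
python3 - <<'E'
from w import *
print(cur()[0],cur()[1].round(3),cur()[2]['wrist_force'])
p,d=shot('scene'); cv2.imwrite('pics/a3.png',cv2.resize(p[130:230,180:300,::-1],(720,600),interpolation=cv2.INTER_CUBIC))
print('pick',row(np.array([.582,-.0234,.072]),tool(0)))
E
```

```text
[ 0.58208058 -0.02238859  0.07327861] [[-0.004  0.221  0.975]
 [ 0.002  0.975 -0.221]
 [-1.     0.001 -0.004]] [-0.16084946 -0.21489561  0.60853447]
pick (array([ 1.9, -1.1, -0.3]), array([ 0.1, -0.2, -0.1]))
```

View pics/a3.png

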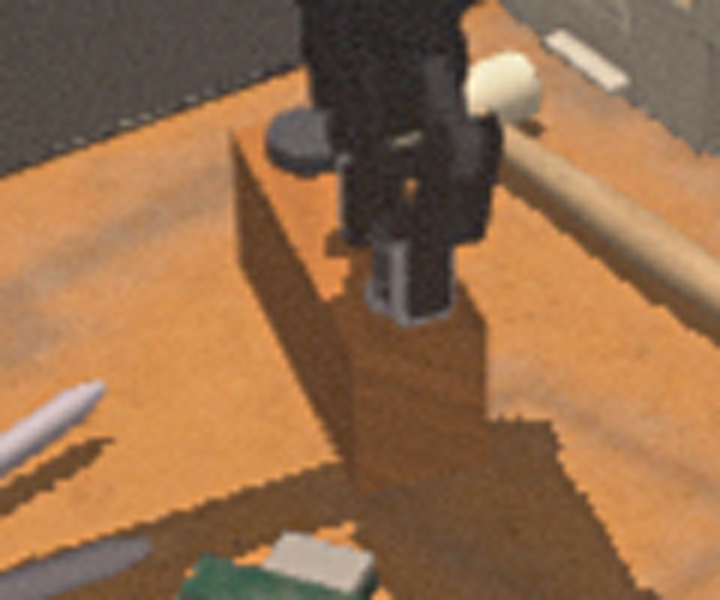

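The pin stands between the jaws at (410,270) and the disc pin is undisturbed. At lower left the two larger spare pins are lying on the table. I'll close the jaws and lift.

step_arm:
  motion:
    - [0, -1, 0, 0, 0, 0, 255]
    - [0, -1, 0, 0, 0, 0, 255]
    - [0, -1, 0, 0, 0, 0, 255]
    - [0, -1, 0, 0, 0, 0, 255]
    - [0, -1, 0, 0, 0, 0, 255]

```text
time_s: 6.98
eef_pos: [0.583, -0.0229, 0.0747]
eef_rot: [0.702, 0.079, 0.703, -0.078]
wrist_force: [0.6, 2.1, 5.7]
opening: 0.184
```

step_arm:
  motion:
    - [-15, -1, 0, 0, 0, 0, 255]
    - [-40, -1, 0, 0, 0, 0, 255]
    - [-80, -1, 0, 0, 0, 0, 255]
    - [-110, -1, 0, 0, 0, 0, 255]
    - [-110, -1, 0, 0, 0, 0, 255]

```text
time_s: 7.6
eef_pos: [0.5839, -0.0248, 0.1865]
eef_rot: [0.703, 0.078, 0.702, -0.078]
wrist_force: [0.7, 0.5, -1.6]
opening: 0.182
```

```bash
python3 - <<'E'
from w import *
print(cur()[0],cur()[1].round(3),cur()[2]['wrist_force'],cur()[2]['opening'])
hole=np.array([.5636,-.3104,.0900]); n=-.5*ex+.866*ez
print('above hole, TCP 120 mm up',row(hole+.120*n,tool(30)))
p,d=shot('top');p2,d2=shot('scene'); cv2.imwrite('pics/a4.png',np.hstack([cv2.resize(p[120:300,100:280,::-1],(400,400)),cv2.resize(p2[100:280,150:330,::-1],(400,400))]))
E
```

```text
[ 0.5838571  -0.02479371  0.18646218] [[ 0.002  0.22   0.975]
 [-0.     0.975 -0.22 ]
 [-1.     0.     0.002]] [ 0.68929794  0.45161171 -1.58811057] 0.18189456698433734
above hole, TCP 120 mm up (array([  -7.6, -283. ,  -16.9]), array([  0.1, -29.9,  -0. ]))
```

View pics/a4.png

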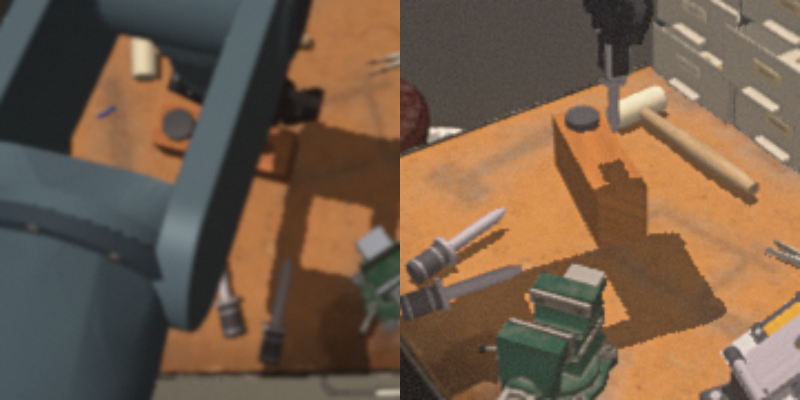

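step_arm:
  motion:
    - [-30, -40, 0, 0, 0, 0, 255]
    - [-40, -95, 0, 0, -6, 0, 255]
    - [-40, -150, -5, 0, -14, 0, 255]
    - [-35, -205, -10, 0, -22, 0, 255]
    - [-25, -255, -15, 0, -30, 0, 255]
    - [-12, -283, -17, 0, -30, 0, 255]
    - [-8, -283, -17, 0, -30, 0, 255]
    - [-8, -283, -17, 0, -30, 0, 255]
    - [-8, -283, -17, 0, -30, 0, 255]

```text
time_s: 8.82
eef_pos: [0.5039, -0.2954, 0.1911]
eef_rot: [0.86, 0.056, 0.499, -0.095]
wrist_force: [-0.8, 0.6, -1.9]
opening: 0.186
```

```bash
python3 - <<'E'
from w import *
print(cur()[0],cur()[1].round(3),cur()[2]['wrist_force'])
hole=np.array([.5636,-.3104,.0900]); n=-.5*ex+.866*ez
print('80 up',row(hole+.080*n,tool(30)))
p,d=shot('top');p2,d2=shot('scene'); cv2.imwrite('pics/a5.png',np.hstack([cv2.resize(p[140:240,290:390,::-1],(400,400),interpolation=cv2.INTER_CUBIC),cv2.resize(p2[170:270,280:380,::-1],(400,400),interpolation=cv2.INTER_CUBIC)]))
E
```

```text
[ 0.50389693 -0.29539755  0.1911479 ] [[ 0.485  0.218  0.847]
 [-0.107  0.976 -0.19 ]
 [-0.868  0.001  0.496]] [-0.83925365  0.58673482 -1.88524152]
80 up (array([38.4, -1.5,  2.9]), array([ 0.1, -0.2, -0.2]))
```

View pics/a5.png

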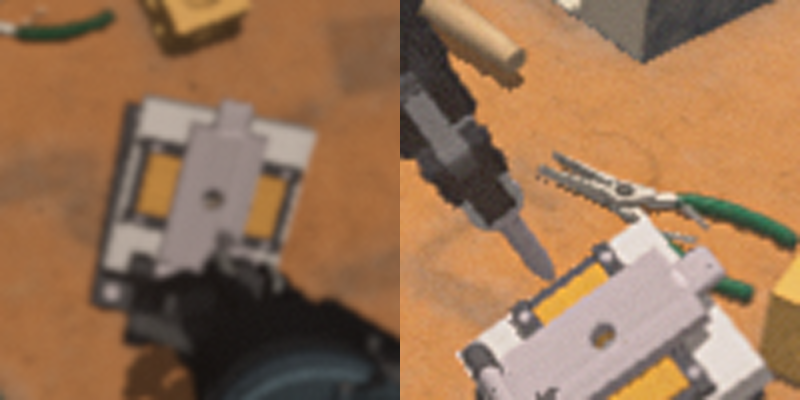

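```bash
cat >> w.py <<'E'
def proj(n,X):
    c=ctrl.camera_info(n); T=np.linalg.inv(np.array(c['T'])); K=np.array([[c['fx'],0,c['cx']],[0,c['fy'],c['cy']],[0,0,1.]])
    return cv2.projectPoints(np.atleast_2d(X).astype(float),cv2.Rodrigues(T[:3,:3])[0],T[:3,3],K,np.array(c['dist_coeffs'],float))[0].reshape(-1,2)
def shank(n='scene',s0=16,s1=62,w=10):
    p,d=load(n); p0,R0,_=cur(); H=cv2.cvtColor(p,cv2.COLOR_RGB2HSV)
    a,b=proj(n,[p0+R0[:,0]*s0/1e3,p0+R0[:,0]*s1/1e3]); L=np.linalg.norm(b-a); t=(b-a)/L; nn=np.array([-t[1],t[0]])
    out=[]
    for s in np.arange(0,L,1.):
        ks=np.arange(-w,w+.01,.25); q=a+t*s+nn*ks[:,None]
        sa=cv2.remap(H[...,1],np.float32(q[:,:1]),np.float32(q[:,1:]),1).ravel().astype(float)
        m=sa<95
        lab=np.flatnonzero(m); 
        if len(lab): 
            g=np.split(lab,np.flatnonzero(np.diff(lab)>1)+1); g=max(g,key=len); out.append((s,ks[g].mean(),len(g)*.25))
    return a,b,t,nn,np.array(out)
E
python3 - <<'E'
from w import *
a,b,t,nn,o=shank(); print(a,b,t); print(o.round(2).tolist())
p,d=load('scene'); c=ctrl.camera_info('scene'); print('px/mm',c['fx']/1000/.62)
print('hole line offset', (np.array([330.2,253.5])-a)@nn, (np.array([330.2,253.5])-a)@t)
P=cloud('scene',d); print(P[int(a[1]),int(a[0])])
E
```

```text
[305.15129838 222.0984067 ] [316.16841974 236.78243284] [0.60014299 0.79989274]
[[0.0, 0.5, 14.25], [1.0, 0.38, 12.5], [2.0, 0.38, 11.0], [3.0, 0.75, 7.75], [4.0, 0.5, 6.25], [5.0, 0.38, 6.0], [6.0, 0.38, 6.0], [7.0, 0.38, 6.0], [8.0, 0.5, 5.75], [9.0, 0.38, 6.0], [10.0, 0.38, 6.0], [11.0, 0.25, 5.75], [12.0, 0.5, 5.75], [13.0, 0.5, 5.75], [14.0, 0.38, 6.0], [15.0, 0.38, 6.0], [16.0, 0.38, 5.5], [17.0, 0.5, 5.25], [18.0, 0.5, 4.75]]
px/mm 0.7953613492637427
hole line offset -1.1908284004847216 40.15070911483105
[ 0.49399283 -0.31645648  0.20096853]
```

```bash
python3 - <<'E'
from w import *
p0,R0,_=cur(); n=R0[:,0]
a,b,t,nn,o=shank()
# hole candidates in scene/top measurement; error of axis at hole level in tool y,z
for nm,h in(('scene',[.5634,-.3106,.0889]),('top',[.5648,-.3090,.0904])):
    e=R0.T@(np.array(h)-p0)*1000; print(nm,e.round(1))
q0=p0+n*.118
for k in(1,2): print('J px/mm along nn',k,((proj('scene',q0+R0[:,k]*.001)-proj('scene',q0))@nn).round(3))
for k in(1,2): print('J top px/mm',k,((proj('top',q0+R0[:,k]*.001)-proj('top',q0))).round(3))
E
```

```text
scene [119.5  -1.8   2. ]
top [1.187e+02 1.000e-01 3.700e+00]
J px/mm along nn 1 [-0.005]
J px/mm along nn 2 [-0.584]
J top px/mm 1 [[-0.424 -0.084]]
J top px/mm 2 [[ 0.106 -0.403]]
```

step_arm:
  motion:
    - [8, -0.7, 2.8, 0, 0, 0, 255]
    - [18, -0.7, 2.8, 0, 0, 0, 255]
    - [28, -0.7, 2.8, 0, 0, 0, 255]
    - [36, -0.7, 2.8, 0, 0, 0, 255]
    - [40, -0.7, 2.8, 0, 0, 0, 255]
    - [40, -0.7, 2.8, 0, 0, 0, 255]

```text
time_s: 9.68
eef_pos: [0.5249, -0.302, 0.1575]
eef_rot: [0.86, 0.056, 0.499, -0.095]
wrist_force: [0.5, 0.1, -0.7]
opening: 0.19
```

```bash
python3 - <<'E'
from w import *
p0,R0,_=cur(); print(p0, _['wrist_force'])
ims=[]
for n in('top','scene'):
    p,d=shot(n); u,v=proj(n,[p0+R0[:,0]*.07])[0].astype(int); print(n,u,v)
    ims.append(cv2.resize(p[v-25:v+25,u-25:u+25,::-1],(400,400),interpolation=cv2.INTER_CUBIC))
    print(' proj tip',proj(n,[p0+R0[:,0]*.0657])-[u-25,v-25],'axis at leaf',proj(n,[p0+R0[:,0]*.0795])-[u-25,v-25])
cv2.imwrite('pics/a6.png',np.hstack(ims))
a,b,t,nn,o=shank(); print(o.round(2).tolist())
for nm,h in(('scene',[.5634,-.3106,.0889]),('top',[.5648,-.3090,.0904])): print(nm,(R0.T@(np.array(h)-p0)*1000).round(1))
print('scene hole off',(np.array([330.2,253.5])-a)@nn)
E
```

```text
[ 0.52491041 -0.30199191  0.15749656] [ 0.48675288  0.10350335 -0.73948055]
top 343 191
 proj tip [[26.04804107 25.79226003]] axis at leaf [[25.29647846 24.01772226]]
scene 328 251
 proj tip [[24.29279332 23.79586779]] axis at leaf [[27.17507922 27.67414954]]
[[0.0, 0.75, 13.75], [1.0, 0.62, 12.5], [2.0, 0.38, 10.5], [3.0, 0.38, 7.5], [4.0, 0.62, 6.0], [5.0, 0.38, 6.5], [6.0, 0.0, 20.25], [7.0, -1.62, 17.0], [8.0, 0.38, 6.0], [9.0, 0.5, 5.25], [10.0, 0.38, 5.0], [11.0, 0.5, 5.25], [12.0, 0.62, 6.0], [13.0, 0.0, 20.25], [14.0, 0.0, 20.25], [15.0, 0.0, 20.25], [16.0, 0.0, 20.25], [17.0, 0.0, 20.25]]
scene [79.1 -0.   0.2]
top [78.3  1.8  1.8]
scene hole off 0.18715906894615614
```

View pics/a6.png

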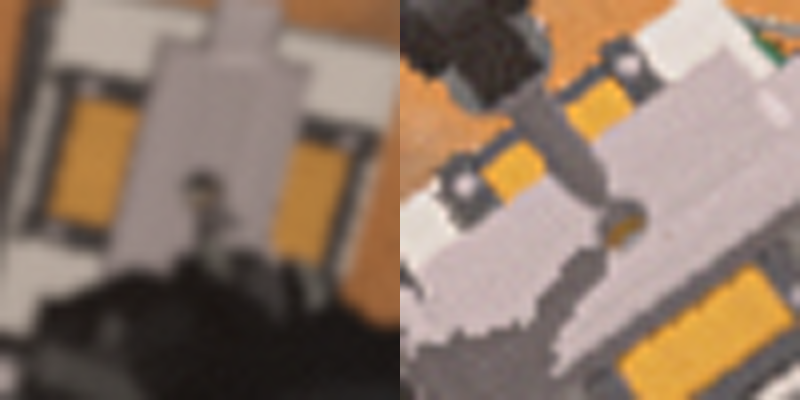

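Both views put the tip 13 mm short of the hole and roughly in line. The top view shows the hole at (203,190) and the scene view at (623,222). The remaining correction is about +0.4 mm in y and +1.2 mm in z. I'll start inserting gently and watch the force.

step_arm:
  motion:
    - [4, 0.4, 1.2, 0, 0, 0, 255]
    - [9, 0.4, 1.2, 0, 0, 0, 255]
    - [14, 0.4, 1.2, 0, 0, 0, 255]
    - [18, 0.4, 1.2, 0, 0, 0, 255]
    - [22, 0.4, 1.2, 0, 0, 0, 255]
    - [22, 0.4, 1.2, 0, 0, 0, 255]

```text
time_s: 10.52
eef_pos: [0.5367, -0.3042, 0.139]
eef_rot: [0.86, 0.056, 0.499, -0.095]
wrist_force: [-0.2, 1.3, -0.6]
opening: 0.185
```

```bash
cat > st.py <<'E'
from w import *
p0,R0,o=cur(); print('tool-frame force xyz',(R0.T@o['wrist_force']).round(1),'torque',(R0.T@o['torque']).round(2))
for nm,h in(('mean hole',[.5641,-.3098,.0897]),): print(nm,(R0.T@(np.array(h)-p0)*1000).round(1))
print('rot to ideal',row(p0,tool(30))[1])
E
python3 st.py
```

```text
tool-frame force xyz [ 0.2  1.2 -0.7] torque [-0.01  0.4  -0.02]
mean hole [56.7  0.5 -0.2]
rot to ideal [ 0.  -0.2 -0.1]
```

step_arm:
  motion:
    - [4, 0.3, 0, 0, 0, 0, 255]
    - [8, 0.3, 0, 0, 0, 0, 255]
    - [12, 0.3, 0, 0, 0, 0, 255]
    - [16, 0.3, 0, 0, 0, 0, 255]
    - [20, 0.3, 0, 0, 0, 0, 255]
    - [20, 0.3, 0, 0, 0, 0, 255]

```text
time_s: 11.28
eef_pos: [0.5465, -0.3062, 0.1217]
eef_rot: [0.86, 0.056, 0.499, -0.096]
wrist_force: [0.2, 1.1, -2.7]
opening: 0.182
```

```bash
python3 st.py
```

```text
tool-frame force xyz [ 2.3  1.1 -1.3] torque [0.03 0.5  0.06]
mean hole [36.7  0.3 -0.3]
rot to ideal [ 0.  -0.2 -0.1]
```

step_arm:
  motion:
    - [5, 0.2, 0, 0, 0, 0, 255]
    - [10, 0.2, 0, 0, 0, 0, 255]
    - [15, 0.2, 0, 0, 0, 0, 255]
    - [20, 0.2, 0, 0, 0, 0, 255]
    - [23, 0.2, 0, 0, 0, 0, 255]
    - [23, 0.2, 0, 0, 0, 0, 255]

```text
time_s: 12.02
eef_pos: [0.5577, -0.3085, 0.1018]
eef_rot: [0.86, 0.056, 0.499, -0.096]
wrist_force: [0.0, 0.7, -1.7]
opening: 0.186
```

```bash
python3 st.py
```

```text
tool-frame force xyz [ 1.5  0.6 -1. ] torque [0.03 0.55 0.06]
mean hole [13.8  0.1 -0.4]
rot to ideal [ 0.  -0.2 -0.1]
```

Expected seat is about 4 mm further on.

step_arm:
  motion:
    - [2, 0, 0, 0, 0, 0, 255]
    - [3, 0, 0, 0, 0, 0, 255]
    - [4, 0, 0, 0, 0, 0, 255]
    - [4, 0, 0, 0, 0, 0, 255]

```text
time_s: 12.52
eef_pos: [0.5593, -0.3088, 0.0993]
eef_rot: [0.86, 0.056, 0.499, -0.095]
wrist_force: [-11.6, 4.8, 9.8]
opening: 0.183
```

step_arm:
  motion:
    - [1, 0, 0, 0, 0, 0, 255]
    - [2, 0, 0, 0, 0, 0, 255]
    - [2, 0, 0, 0, 0, 0, 255]

```text
time_s: 12.9
eef_pos: [0.5597, -0.3089, 0.0991]
eef_rot: [0.86, 0.055, 0.499, -0.095]
wrist_force: [-31.6, 13.1, 30.6]
opening: 0.184
```

step_arm:
  motion:
    - [-2.5, 0, 0, 0, 0, 0, 255]
    - [-2.5, 0, 0, 0, 0, 0, 120]
    - [-2.5, 0, 0, 0, 0, 0, 120]
    - [-2.5, 0, 0, 0, 0, 0, 120]
    - [-2.5, 0, 0, 0, 0, 0, 120]

```text
time_s: 13.52
eef_pos: [0.5595, -0.3089, 0.099]
eef_rot: [0.86, 0.056, 0.498, -0.096]
wrist_force: [-0.1, 0.5, -0.8]
opening: 0.524
```

step_arm:
  motion:
    - [-15, 0, 0, 0, 0, 0, 120]
    - [-35, 0, 0, 0, 0, 0, 120]
    - [-70, 0, 0, 0, 0, 0, 120]
    - [-110, 0, -20, 0, 0, 0, 120]
    - [-140, 40, -60, 0, 0, 0, 120]
    - [-140, 90, -80, 0, 0, 0, 120]
    - [-140, 130, -80, 0, 0, 0, 120]
    - [-140, 130, -80, 0, 0, 0, 120]

```text
time_s: 14.52
eef_pos: [0.4525, -0.149, 0.1809]
eef_rot: [0.86, 0.055, 0.498, -0.094]
wrist_force: [-0.5, -0.4, 0.7]
opening: 0.527
```

```bash
python3 - <<'E'
from w import *
print(cur()[0],cur()[2]['opening'],cur()[2]['time_s'])
ims=[]
for n,(u0,v0,w,h) in {'scene':(290,200,80,80),'top':(300,150,80,80)}.items():
    p,d=shot(n); P=cloud(n,d)
    ims.append(cv2.resize(p[v0:v0+h,u0:u0+w,::-1],(400,400),interpolation=cv2.INTER_CUBIC))
    hole=np.array([.5641,-.3098,.0897]); F=tool(30); E=(P-hole)@F*1000; E[...,0]*=-1
    m=(np.hypot(E[...,1],E[...,2])<13)&(E[...,0]>26)&(E[...,0]<50); print(n,'grip top pts',m.sum(),np.percentile(E[m],[50,97],axis=0).round(1).tolist())
    l=(np.abs(E[...,1])<18)&(np.abs(E[...,2])>18)&(np.abs(E[...,2])<36)&(np.abs(E[...,0])<10); A=P[l]; c=A.mean(0); q=np.linalg.svd(A-c)[2][2]; print('leaf off',np.median(E[l][:,0]).round(2),'tilt',np.degrees(np.arccos(abs(q[2]))).round(2))
cv2.imwrite('pics/a7.png',np.hstack(ims))
p,d=load('scene');print('disc now',cloud('scene',d)[int(238*.64)-1:int(238*.64)+2,230:233].reshape(-1,3).mean(0).round(4))
E
```

```text
[ 0.45249965 -0.14897272  0.18087925] 0.5272092860129082 14.525
scene grip top pts 91 [[31.2, -3.1, -2.1], [34.2, 5.9, 5.6]]
leaf off -0.46 tilt 30.17
top grip top pts 56 [[31.8, 1.0, 0.5], [34.7, 8.7, 7.3]]
leaf off 0.54 tilt 30.13
disc now [0.6063 0.0716 0.073 ]
```

View pics/a7.png

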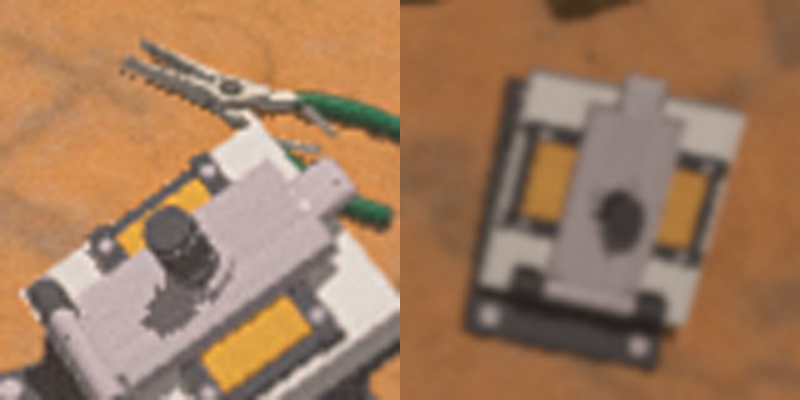

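The pin is upright on the leaf with its collar seated, and its grip top is about 32 mm above the leaf, which is the expected value. The leaf is at 30.1°, the disc pin is unmoved and the arm is clear, so I'm handing in.

```bash
python3 -c "
from bench import ctrl
print(ctrl.hand_in())"
```

```text
the job is handed in; nothing more can be done
None
```

I closed the leaf, moved the long pin from the stand into the jig, pushed it in until its collar met the leaf, let go and handed the job in at about 14.7 s. No verdict was reported.

**Checks that agreed:**
- **Leaf:** it lies parallel to the table, at 30.1–30.2° against the stated 30°.
- **Pin:** the top of its grip is 31–32 mm above the leaf, where 32 mm means fully seated. Going in it met under 3 N, then stopped firmly at about 46 N.
- **Short pin:** measured within about 2 mm of its starting position.
- **Arm:** pulled clear, with wrist force under 1 N.

**Checks that failed or disagreed:**
- **Table slope:** my first plane fit gave 20° because it mixed the blank with the table. Refitting by colour gave 30°.
- **Camera agreement:** the two cameras placed the leaf hole about 2 mm apart. I used a blend of the two.
- **Spare pins:** the two larger pins standing loose at the start were lying on the table when I first looked again near the stand. I don't know whether they toppled or were nudged. They were still on the table at my last look, but I didn't check them again before handing in.
- **Blank:** I didn't measure its hole after closing the leaf. The pin passing through all three parts is my evidence that it is lined up.

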